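# Sweep the loose filter discs into the collecting frame

## Task

Three round filter discs lie loose on the desk in front of the sample counter. With the fingertips closed, sweep them gently along the desk, through the open side of the low U-shaped aluminium collecting frame, until all three lie flat on the desk and wholly inside the frame. Only slide them, never pick one up or flick it, and leave the square specimen cards, the rubber ring and the vials where they are.

Things in the scene. Friction and masses are not known exactly. Their poses are not given: they have to be found in the camera images.
- collecting_frame: low U-shaped aluminium frame fixed to the desk: walls 8 mm thick, 18 mm high round a bay 200 mm wide, 85 mm deep (inside), one side open, no floor (bare desk, z = 0). Origin: on the desk, mid mouth; x points into the bay (back wall at x = 85 mm), y across it (side walls at y = +/-100 mm). The mouth faces the loose discs. Outside, a 6 mm high screw foot on each side
- disc_a: one of the three identical loose filter discs: shallow round white plastic holder with a dull brownish-grey filter, 52 mm across, 6 to 8 mm thick, about 15 g, lying flat on the desk, free to slide. Origin: centre of its underside; z up
- disc_b: one of the three identical loose filter discs: shallow round white plastic holder with a dull brownish-grey filter, 52 mm across, 6 to 8 mm thick, about 15 g, lying flat on the desk, free to slide. Origin: centre of its underside; z up
- disc_c: one of the three identical loose filter discs: shallow round white plastic holder with a dull brownish-grey filter, 52 mm across, 6 to 8 mm thick, about 15 g, lying flat on the desk, free to slide. Origin: centre of its underside; z up
- card_1: loose square white specimen card with a round coin-like specimen, 46x46x10 mm, 20 g. Origin: centre of its underside. To be left alone
- card_2: loose square white specimen card with a round coin-like specimen, 46x46x10 mm, 20 g. Origin: centre of its underside. To be left alone
- rubber_ring: loose black rubber ring lying flat, 57 mm outside diameter, 9 mm high. Origin: centre of its underside. To be left alone
- vial_1: loose capped sample vial standing upright on the right of the work, 24 mm diameter, 55 mm high. Origin: centre of its underside. To be left alone
- vial_2: loose capped sample vial standing upright on the right of the work, 24 mm diameter, 55 mm high. Origin: centre of its underside. To be left alone
Not all that is in view belongs to the job. Leave any turquoise or yellow look-alike of the disc_c alone.

How it is judged:
By the outcome, as a careful person would: the job done as asked, in the order asked, and still so for the second after the job is handed in, with the robot touching nothing.
It also fails if it takes over 72 s, if anything falls off the work surface, if the arm or the gripper's body presses on something with over 40 N, if the wrist force passes 120 N, or if a joint passes its speed limit or range.

## Robot

A 6-joint arm with a two-finger parallel gripper is mounted at the origin on a cart in front of the work surface, level with it; the furniture and walls round the work are solid. World frame = base frame: x ahead of the robot, y to its left, z up, the work surface at z = 0. Lengths are in mm, angles in rad, forces in N, time in s.
With the tool pointing down it reaches from about 350 to 975 mm from the base axis. Payload 7.1 kg.
Tool frame: the origin (TCP) lies on the centre line of the jaws, within the pads' length; the fingertips stand 17 mm ahead of it and the grasp point (between the pads) lies 2 mm behind it (tip_extent is the distance from the TCP to the fingertips, in mm); z points along the fingers, y is the line along which they close (so a half turn about z gives the same grasp; the last joint's range is limited). The gripper opens to 88 mm and grips with 3 to 60 N. Pads are 20 mm wide; open, the fingers measure 115 mm over their backs; the gripper's body (75 mm by 178 mm) begins 61 mm behind the grasp point.
Start: joints at [-1.312, 0.423, 1.63, -0, 1.089, -0.019], TCP at [171.419, -601.016, 219.375] pointing down, gripper open.
Joint ranges: [-3, 3], [-0.9, 2.11], [0.09, 2.58], [-1.31, 4.45], [0.11, 2.69], [-2.54, 2.54]. Speed limits (rad/s): [2.39, 2.39, 3.01, 3.14, 3.14, 3.14].

## Interface

Orientations are given as a rotation vector (axis times angle).
In Python, from workcell import get_obs, get_image, camera_model, close_job, look_for, outline_of, pinpoint, tip_extent gives the robot as it stands.
- The arm moves only by the shell command python3 -m jog 'ROWS'. ROWS is text: rows parted by semicolons, each of 7 numbers parted by spaces: the shift along the tool's x, y, z as a fraction of full scale, then the turn, a rotation vector about the tool's x, y, z as a fraction of full scale, then the closure, from -1 (fully open) to 1 (shut). A call has 1 to 8 rows; each row is the pose to reach, as a shift and turn from the pose commanded when the call began, along the tool's axes at that moment; what a row does not reach only later rows make up. Full scale, the value 1, is 0.2 m for a shift and 30 degrees for a turn. A row lasts 1/10 s, in which the tool goes at most 50 mm and 8.59 degrees, less where a joint would pass 70% of its speed; a pose out of reach is approached as far as the arm can. A call with a number of a shift or a turn outside -1 to 1 is refused whole. A call with a gripper value outside its range is refused whole. The fingers move at their own pace and stop on an object; the grip force is fixed at half the most. Time passes only in rows, so rows that repeat a pose let the fingers close. It gives the time, the measured TCP pose, the force, the opening and the grip force at its end, in the units of the state.
- get_obs(): the state, without advancing time (a new reading comes with each control period).
- get_image(name): name is "scene" or "top"; returns the picture (400x640x3 uint8, red, green, blue); there is no depth.
- camera_model(name): a dict with "fx", "fy", "cx", "cy" (pixels), "origin" and "orientation" of the camera in the world. Camera axes: x right, y down, z forward; pixel columns grow to the right and rows downward; lengths in mm; the calibration is good to about 2 mm. A picture is of the moment at which its call begins. camera_model takes no time and is no camera call.
- close_job(): hands the job in; it is judged then, once.
Trained networks look in the newest picture that a camera, given by its name, has taken for a name from the list of things; names that differ only in an ending like _2 or _b are one class to them, and where a whole thing is asked for, a point or a joint stands for the part that bears it (a point fixed in the world has none). Each returns a list of dicts, best first, with "confidence" (0 to 1); they miss things now and then, are a little off and sometimes report something else, mostly with a low value. They report only what shows in the picture. A call takes as long as a camera call. They do not tell look-alikes from the thing itself.
- look_for(target, camera): "xyz" ([x, y, z] in mm, in the coordinates of the camera as it stood for that picture, good to about 4 mm: the middle of the surface that is visible of it).
- outline_of(target, camera): "mask" (400x640 bool, what is visible of it).
- pinpoint(target, camera): "xyz" ([x, y, z] in mm, in the coordinates of the camera as it stood for that picture, good to about 4 mm: a listed point, or the origin of a listed thing).
The state is a dict: "t": time; "qpos": joint angles; "qvel": joint speeds; "joint_torque": joint torques, N m; "ee_pos": TCP position; "orientation": TCP orientation; "ft_force": force on the tool from outside, world axes, zero at the start; "moment": the same for the moment, N m; "width": finger opening in mm; "grasp_force": force on a finger pad.
Only numpy, scipy, OpenCV 4.12 (cv2) and the standard library are available. Lean on these libraries where they do the work, as an engineer would, in place of code of your own. Each camera call takes 0.05 s, during which the arm holds its last target. There are 200 camera calls.

## Working session

There is one attempt and no reset: what is moved stays moved. The work goes in short steps, Python scripts to look and compute and a shell command to move; the robot and the scene stay as the last step left them, time stands still between calls to the robot, and variables do not carry over. Pictures are saved under pics/ and viewed, at most 10 in all, crops included, and the job is handed in when it is done.

```bash
mkdir -p pics
cat > h.py <<'E'
import numpy as np, cv2
from scipy.spatial.transform import Rotation as R
from workcell import *
def cam(n):
    m=camera_model(n); o=np.array(m["orientation"],float)
    Rm=R.from_rotvec(o).as_matrix() if o.size==3 else (o if o.shape==(3,3) else R.from_quat(o).as_matrix())
    return m,Rm,np.array(m["origin"],float)
def w(n,xyz):
    m,Rm,o=cam(n); return Rm@np.array(xyz)+o
def px(n,p):
    m,Rm,o=cam(n); c=Rm.T@(np.array(p)-o); return np.array([m["fx"]*c[0]/c[2]+m["cx"],m["fy"]*c[1]/c[2]+m["cy"]])
def plane(n,u,v,z):
    m,Rm,o=cam(n); d=Rm@np.array([(u-m["cx"])/m["fx"],(v-m["cy"])/m["fy"],1]); return o+d*(z-o[2])/d[2]
E
python3 - <<'E'
from h import *
print(get_obs()); print(tip_extent() if callable(tip_extent) else tip_extent)
for n in("scene","top"):
    print(camera_model(n))
    cv2.imwrite(f"pics/{n}0.png",get_image(n)[:,:,::-1])
    for t in("disc_a","collecting_frame","card_1","rubber_ring","vial_1"):
        for r in pinpoint(t,n): 
            p=w(n,r["xyz"]); print(n,t,round(r["confidence"],2),p.round(),px(n,p).round())
E
```

```text
{'t': 0.0, 'qpos': array([-1.31199864e+00,  4.23875818e-01,  1.63073259e+00, -2.66198585e-06,
        1.08865598e+00, -1.90134972e-02]), 'qvel': array([ 0.00298741, -0.00101726,  0.00065695, -0.0015865 ,  0.00043339,
        0.00097841]), 'joint_torque': array([ 2.78599597e-03, -5.44619787e+01, -2.73668200e+01,  6.44697645e-02,
        2.27323745e-02, -1.10122014e-04]), 'ee_pos': array([ 171.26656404, -600.44063611,  218.56316881]), 'orientation': array([-3.10968945e+00, -4.34754974e-01,  3.17588028e-04]), 'ft_force': array([-0.63285687, -0.28046602,  0.58827998]), 'moment': array([ 0.06649956, -0.00882812, -0.00238404]), 'grasp_force': 0.0, 'width': 87.65836648672602}
17.0
{'fx': 453.70484279204004, 'fy': 453.70484279204004, 'cx': 319.1773834473246, 'cy': 195.71002109842794, 'origin': array([  -39.56913257, -1067.04888215,   550.93203558]), 'orientation': array([-1.95800248,  0.51430038, -0.31651498])}
scene disc_a 0.73 [ 381. -173.   -3.] [293. 229.]
scene disc_a 0.68 [ 343. -305.    1.] [304. 257.]
scene disc_a 0.46 [ 470. -196.   -0.] [329. 223.]
scene card_1 0.51 [ 568. -210.   -2.] [364. 217.]
scene vial_1 0.81 [ 426. -345.   -1.] [346. 256.]
{'fx': 361.11983796983446, 'fy': 361.11983796983446, 'cx': 313.10180670843096, 'cy': 198.6837702570841, 'origin': array([ 340.25013804,  -99.4401142 , 1017.20033715]), 'orientation': array([-2.1674398 ,  2.13509679, -0.15492209])}
top disc_a 0.83 [ 345. -306.    2.] [385. 249.]
top disc_a 0.67 [495.  15.  -1.] [272. 194.]
top disc_a 0.63 [ 383. -174.    1.] [338. 234.]
top disc_a 0.51 [ 469. -196.    0.] [346. 204.]
top disc_a 0.49 [443. 133.   2.] [229. 211.]
top card_1 0.8 [ 568. -209.    1.] [350. 170.]
top card_1 0.59 [583.  -6.   1.] [280. 164.]
top rubber_ring 0.78 [396. -76.   2.] [303. 229.]
top vial_1 0.65 [ 432. -344.   -1.] [398. 218.]
top vial_1 0.49 [ 547. -412.    0.] [421. 178.]
```

View pics/scene0.png

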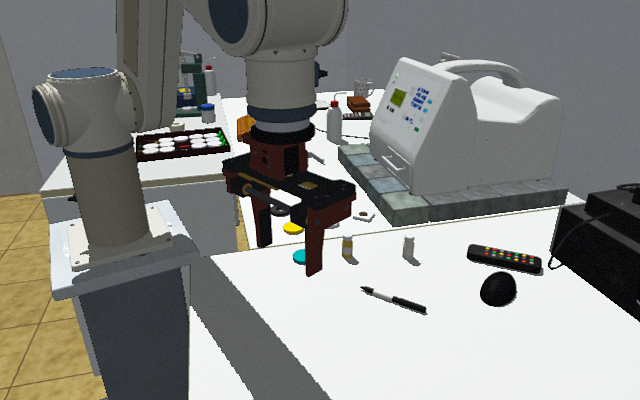

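View pics/top0.png

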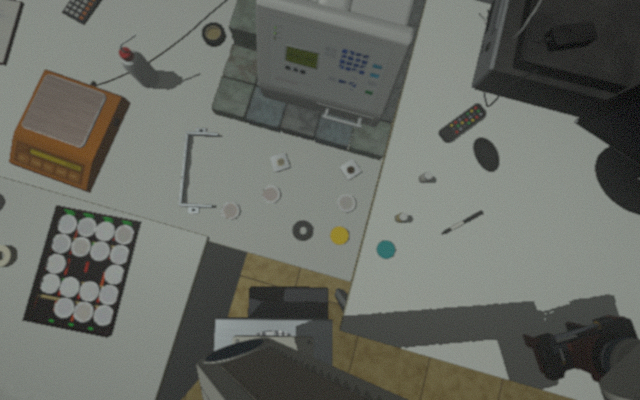

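The top view shows the discs at (231,211), (271,194) and (346,204). The look-alikes are yellow (340,235), turquoise (386,249), the ring (303,230) and the round coins on the cards at (280,163) and (350,170). I choose the three white-rimmed, brownish-grey round ones. The frame is a U at columns 183-218, rows 132-208, with its mouth facing right (-y).

Run:
```python
from h import *
im=get_image("top")
c=im[120:265,170:370]; cv2.imwrite("pics/crop1.png",cv2.resize(c,None,fx=4,fy=4,interpolation=cv2.INTER_CUBIC)[:,:,::-1])
for k in range(3):
  if k: get_image("top")
  for t in("disc_a","collecting_frame"):
    for r in outline_of(t,"top"):
        v,u=np.nonzero(r["mask"]); p=plane("top",u.mean(),v.mean(),7)
        print(t,round(r["confidence"],2),len(u),u.mean().round(1),v.mean().round(1),p.round(1))
for u,v in((183,206),(188,134)): print(plane("top",u,v,18).round(1))
```

```text
disc_a 0.69 247 338.9 235.0 [ 380.9 -176.3    7. ]
disc_a 0.64 264 230.3 210.3 [445.4 129.1   7. ]
disc_a 0.58 280 385.8 249.0 [ 344.  -306.7    7. ]
disc_a 0.54 269 270.6 193.7 [494.3  17.5   7. ]
collecting_frame 0.78 334 192.5 156.8 [597.7 244.4   7. ]
disc_a 0.8 262 230.6 209.8 [446.8 128.4   7. ]
disc_a 0.69 264 339.5 235.1 [ 380.6 -178.2    7. ]
disc_a 0.67 291 385.9 249.0 [ 344.1 -307.     7. ]
disc_a 0.52 259 271.0 193.6 [494.4  16.4   7. ]
collecting_frame 0.56 614 191.2 167.5 [566.5 246.1   7. ]
disc_a 0.8 259 339.4 235.2 [ 380.4 -177.8    7. ]
disc_a 0.77 293 385.9 248.9 [ 344.3 -306.9    7. ]
disc_a 0.75 279 346.1 202.8 [ 471.5 -196.2    7. ]
disc_a 0.57 257 270.7 193.6 [494.4  17.    7. ]
disc_a 0.52 272 230.4 210.3 [445.4 128.9   7. ]
disc_a 0.31 239 350.5 168.9 [ 569.4 -208.6    7. ]
collecting_frame 0.69 586 191.3 171.7 [554.1 245.    7. ]
[454.2 258.5  18. ]
[661.6 257.6  18. ]
```

View pics/crop1.png

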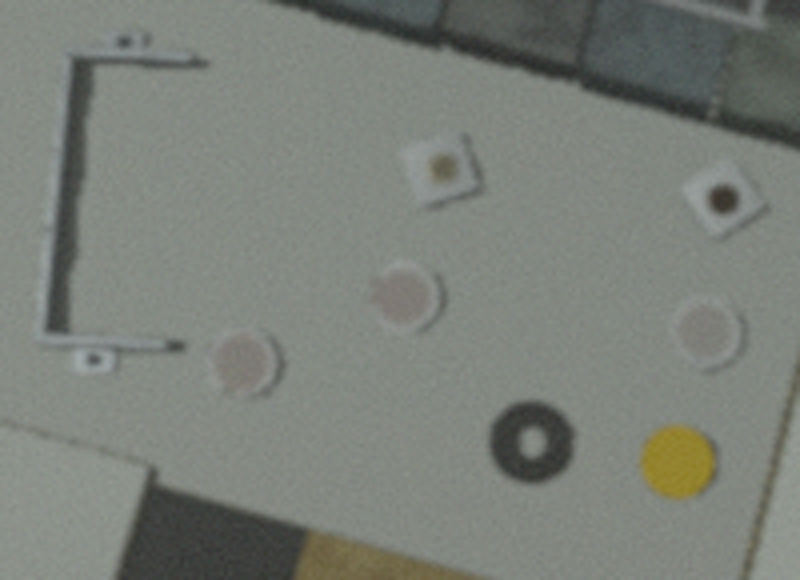

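```bash
python3 - <<'E'
from h import *
for c,r in((40,338),(70,55),(185,346),(208,63)):
    print(plane("top",170+c/4,120+r/4,18).round(1))
E
python3 -m jog '0.2 -0.2 0 0 0 0.2 1;0.4 -0.4 0 0 0 0.4 1;0.6 -0.6 0 0 0 0.53 1;0.8 -0.8 0 0 0 0.53 1;0.95 -0.98 0 0 0 0.53 1;0.95 -0.98 0 0 0 0.53 1;0.95 -0.98 0 0 0 0.53 1'
```

```text
[458.3 267.1  18. ]
[662.3 259.   18. ]
[454.2 166.1  18. ]
[658.  160.2  18. ]
t: 1.75
ee_pos: [301.2, -358.0, 219.5]
orientation: [-3.141, -0.006, 0.0]
ft_force: [-0.4, -0.3, 0.2]
width: 35.5
grasp_force: 0.0
```

```bash
python3 -m jog '0.15 -0.2 0 0 0 0.25 1;0.35 -0.4 0 0 0 0.5 1;0.5 -0.6 0 0 0 0.75 1;0.65 -0.8 0.1 0 0 1 1;0.83 -1 0.3 0 0 1 1;0.83 -1 0.4 0 0 1 1;0.83 -1 0.4 0 0 1 1'
python3 -m jog '-0.1 -0.2 0 0 0 0.07 1;-0.2 -0.4 0 0 0 0.07 1;-0.33 -0.57 0 0 0 0.07 1;-0.33 -0.57 0.2 0 0 0.07 1;-0.33 -0.57 0.3 0 0 0.07 1;-0.33 -0.57 0.3 0 0 0.07 1;-0.33 -0.57 0.3 0 0 0.07 1'
python3 - <<'E'
from h import *
o=get_obs(); print(o['ee_pos'],R.from_rotvec(o['orientation']).as_matrix().round(3),o['width'],o['ft_force'])
v=np.hstack([get_image("top"),get_image("scene")])[:,:,::-1]
cv2.imwrite("pics/p3.png",cv2.resize(np.vstack([v[100:300,150:500].repeat(2,0).repeat(2,1), ]),None,fx=1,fy=1))
for n in("top","scene"):
  for r in pinpoint("disc_b",n): print(n,round(r["confidence"],2),w(n,r["xyz"]).round(1))
E
```

```text
t: 2.45
ee_pos: [466.6, -158.7, 136.4]
orientation: [-3.035, 0.809, 0.006]
ft_force: [-0.9, 0.2, -0.1]
width: 0.5
grasp_force: 0.0
t: 3.15
ee_pos: [466.7, -29.7, 79.8]
orientation: [3.019, -0.87, 0.0]
ft_force: [-0.2, -0.4, 1.0]
width: 0.4
grasp_force: 0.0
[466.69013801 -29.68409371  79.80628612] [[ 0.847 -0.532  0.   ]
 [-0.532 -0.847 -0.   ]
 [ 0.     0.    -1.   ]] 0.3924200251415467 [-0.22822975 -0.38979709  0.9779729 ]
top 0.82 [ 382.9 -172.1    0.8]
top 0.8 [ 344.2 -308.3   -1.8]
top 0.75 [ 4.68e+02 -1.96e+02 -2.00e-01]
scene 0.85 [ 340.9 -302.5    4.1]
scene 0.63 [ 472.4 -197.7   -2.9]
scene 0.57 [445.7 130.3  -2.5]
scene 0.53 [ 378.1 -177.7   -1.7]
scene 0.42 [491.7  17.5  -2. ]
```

View pics/p3.png

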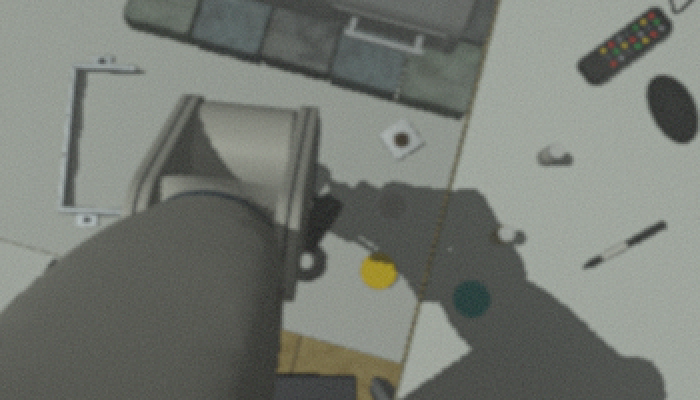

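The top view is half covered by the arm; the scene camera still sees the discs. Descend and start to push.

```bash
python3 -m jog '0 0 0.15 0 0 0 1;0 0 0.28 0 0 0 1;0 0 0.3 0 0 0 1;0 0 0.3 0 0 0 1;0 -0.04 0.3 0 0 0 1;0 -0.08 0.3 0 0 0 1;0 -0.12 0.3 0 0 0 1;0 -0.16 0.3 0 0 0 1'
python3 -m jog '0 -0.05 0 0 0 0 1;0 -0.1 0 0 0 0 1;0 -0.15 0 0 0 0 1;0 -0.2 0 0 0 0 1;0 -0.25 0 0 0 0 1;0 -0.25 0 0 0 0 1'
python3 - <<'E'
from h import *
o=get_obs(); print(o['ee_pos'],o['ft_force'])
get_image("top");cv2.imwrite("pics/p4.png",cv2.resize(get_image("scene")[190:270,210:400],None,fx=4,fy=4)[:,:,::-1])
for n in("top","scene"):
  for r in pinpoint("disc_b",n): print(n,round(r["confidence"],2),w(n,r["xyz"]).round(1))
E
```

```text
t: 4.15
ee_pos: [484.1, -0.7, 20.1]
orientation: [-3.019, 0.867, -0.002]
ft_force: [0.8, 1.1, 0.4]
width: 0.5
grasp_force: 0.0
t: 4.75
ee_pos: [510.7, 41.9, 19.4]
orientation: [-3.019, 0.866, -0.001]
ft_force: [-0.8, -0.3, -0.1]
width: 0.4
grasp_force: 0.0
[510.65798349  41.87277742  19.40977751] [-0.76328711 -0.26510026 -0.06989095]
top 0.79 [ 381.3 -174.3    1.9]
top 0.53 [ 466.6 -193.3    1.3]
top 0.52 [ 346.6 -304.5    2.2]
scene 0.77 [ 339.1 -306.1   -0.4]
scene 0.74 [ 380.1 -174.9   -2. ]
scene 0.7 [ 470.8 -194.5   -3.5]
scene 0.58 [444.2 129.7  -2.1]
scene 0.55 [492.6  19.   -2.1]
scene 0.15 [ 568.6 -207.2   -4.5]
```

View pics/p4.png

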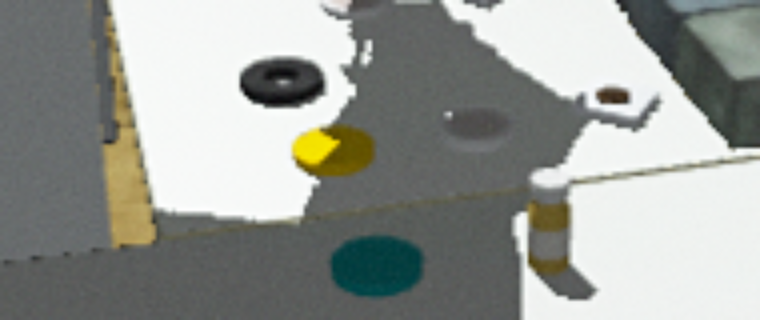

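The crop shows the yellow and turquoise look-alikes, ring, disc C and a vial untouched; the tip lies above the crop. The network reports B still at its old place, so I look higher up.

Run:
```python
from h import *
cv2.imwrite("pics/p5.png",cv2.resize(get_image("scene")[130:230,210:390],None,fx=4.4,fy=4.4,interpolation=cv2.INTER_CUBIC)[:,:,::-1])
for p in([510.7,41.9,3],[492,19,7],[531.7,75.4,7],[445,130,7]): print(p,((px("scene",p)-[210,130])*4.4).round())
for r in outline_of("disc_b","scene"):
  v,u=np.nonzero(r["mask"]); print(round(r["confidence"],2),len(u),plane("scene",u.mean(),v.mean(),7).round(1),plane("scene",u.mean(),v.max(),0).round(1))
```

```text
[510.7, 41.9, 3] [398. 245.]
[492, 19, 7] [388. 258.]
[531.7, 75.4, 7] [403. 217.]
[445, 130, 7] [256. 215.]
0.71 244 [ 446.7 -318.9    7. ] [ 426.3 -351.3    0. ]
0.68 212 [ 378.3 -181.4    7. ] [ 370.5 -196.6    0. ]
0.61 181 [ 468.7 -199.7    7. ] [ 460.5 -213.8    0. ]
0.59 128 [488.9   9.9   7. ] [482.7  -1.8   0. ]
0.59 120 [442.1 124.2   7. ] [435.  108.7   0. ]
0.53 270 [ 340.7 -311.4    7. ] [ 333.2 -325.4    0. ]
```

View pics/p5.png

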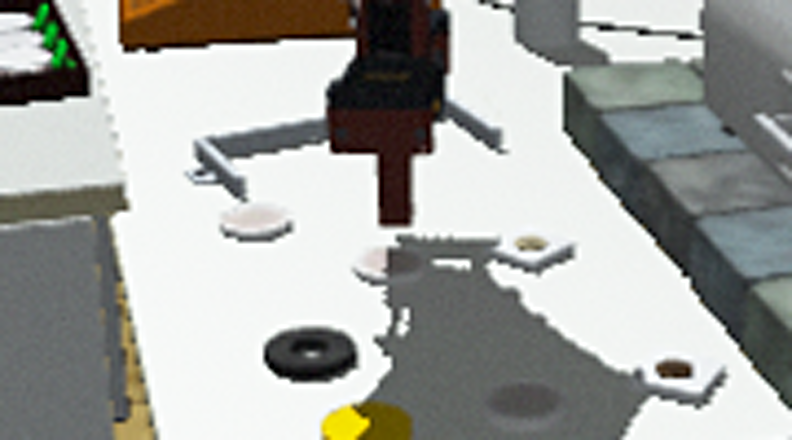

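Disc B has not moved, (388,262) in the crop: the tip at (395,225) passed over it without touching. The tip extent probably changes with closure.

Run:
```python
from h import *
print(tip_extent() if callable(tip_extent) else tip_extent, get_obs()['ee_pos'])
for z in (3,8,12,16): print(z,((px("scene",[510.7,41.9,z])-[210,130])*4.4).round())
```

```text
17.0 [509.37755208  40.51572327  19.34128385]
3 [398. 245.]
8 [398. 239.]
12 [397. 233.]
16 [397. 228.]
```

```bash
python3 -m jog '0 0 -0.1 0 0 0 1;0 0.15 -0.1 0 0 0 1;0 0.3 -0.1 0 0 0 1;0 0.41 -0.1 0 0 0 1;0 0.41 -0.1 0 0 0 1;0 0.41 0 0 0 0 1;0 0.41 0 0 0 0 1'
python3 -m jog '0 0 0.01 0 0 0 1;0 0 0.02 0 0 0 1;0 0 0.03 0 0 0 1;0 0 0.03 0 0 0 1'
python3 - <<'E'
from h import *
o=get_obs(); print(o['ee_pos'],o['ft_force'],o['moment'])
cv2.imwrite("pics/p6.png",cv2.resize(get_image("scene")[130:230,210:390],None,fx=4.4,fy=4.4,interpolation=cv2.INTER_CUBIC)[:,:,::-1])
e=o['ee_pos']
for z in (0,4,8,12,16): print(z,((px("scene",[e[0],e[1],z])-[210,130])*4.4).round())
E
```

```text
t: 5.75
ee_pos: [465.5, -28.5, 18.3]
orientation: [3.019, -0.869, -0.003]
ft_force: [0.3, 0.8, -0.0]
width: 0.7
grasp_force: 0.0
t: 6.15
ee_pos: [466.3, -28.5, 13.4]
orientation: [-3.019, 0.868, -0.0]
ft_force: [-1.0, 0.2, 0.6]
width: 0.5
grasp_force: 0.0
[466.27130331 -28.46081702  13.43232781] [-0.99549585  0.23076983  0.57865221] [ 0.08162874 -0.01537202 -0.03800289]
0 [386. 302.]
4 [386. 297.]
8 [386. 291.]
12 [385. 285.]
16 [385. 280.]
```

View pics/p6.png

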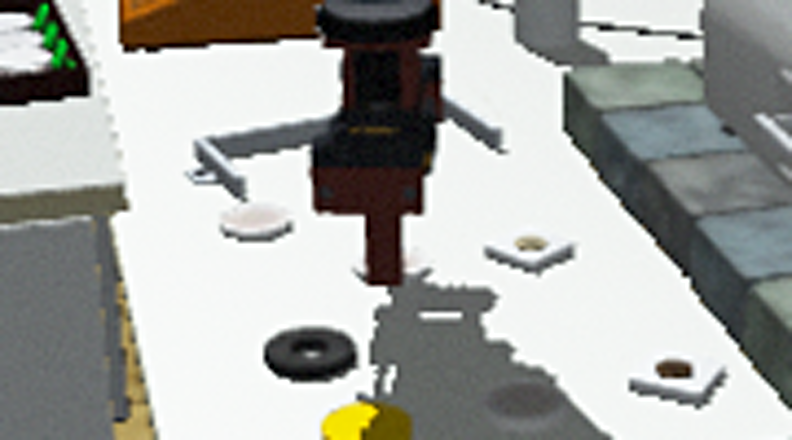

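The tip bottom sits at (385,284), about 12 mm above the desk, just behind disc B at (390,262). I will feel for the desk.

```bash
python3 -m jog '0 0 0.01 0 0 0 1;0 0 0.02 0 0 0 1;0 0 0.03 0 0 0 1;0 0 0.03 0 0 0 1'
python3 -m jog '0 0 0.01 0 0 0 1;0 0 0.01 0 0 0 1'|egrep 'pos|force'
python3 - <<'E'
from h import *
im=get_image("scene")
c=im[130:230,210:390]; cv2.imwrite("pics/p7.png",cv2.resize(c,None,fx=4.4,fy=4.4,interpolation=cv2.INTER_CUBIC)[:,:,::-1])
# bottom-most dark-red finger rows
m=(im[:,:,0]>1.6*im[:,:,1])&(im[:,:,0]<110); m[:, :285]=0; m[:,310:]=0; m[200:,:]&=True
v,u=np.nonzero(m[:215]); print(v.max(), (v.max()-130)*4.4)
E
```

```text
t: 6.6
ee_pos: [465.9, -28.7, 7.1]
orientation: [3.019, -0.868, -0.001]
ft_force: [0.3, -0.5, -0.5]
width: 0.6
grasp_force: 0.0
ee_pos: [466.0, -28.6, 5.2]
ft_force: [-0.4, 0.3, -0.5]
grasp_force: 0.0
197 294.8
```

```bash
python3 -m jog '0 0 0.01 0 0 0 1;0 0 0.01 0 0 0 1'|egrep 'pos|force'
python3 -m jog '0 0 0.005 0 0 0 1;0 0 0.005 0 0 0 1'|egrep 'pos|force'
python3 -m jog '0 0 0.005 0 0 0 1;0 0 0.005 0 0 0 1'|egrep 'pos|force'
```

```text
ee_pos: [466.0, -28.6, 3.2]
ft_force: [-0.6, 0.6, 0.2]
grasp_force: 0.0
ee_pos: [466.1, -28.6, 2.3]
ft_force: [-0.0, -0.1, 0.8]
grasp_force: 0.0
ee_pos: [466.1, -28.6, 1.3]
ft_force: [-0.2, 0.1, -0.4]
grasp_force: 0.0
```

Run:
```python
from h import *
im=get_image("scene")
cv2.imwrite("pics/p8.png",cv2.resize(im[165:215,250:340],None,fx=8,fy=8,interpolation=cv2.INTER_CUBIC)[:,:,::-1])
e=get_obs()['ee_pos']; print(e,get_obs()['qpos'])
d=np.array([.532,.847]);s=np.array([.847,-.532])
for z in(0,5,10,15):
  print(z,[((px("scene",[*(e[:2]+a*d*13.5+b*s*10),z])-[250,165])*8).round().tolist() for a,b in((-1,-1),(-1,1),(1,1))])
```

```text
[466.10958804 -28.65313313   1.33894521] [-8.68795737e-02  5.89139849e-01  2.07502325e+00 -4.07074614e-06
  4.77503174e-01  2.04386243e+00]
0 [[349.0, 286.0], [406.0, 287.0], [413.0, 254.0]]
5 [[349.0, 273.0], [406.0, 274.0], [413.0, 241.0]]
10 [[348.0, 260.0], [406.0, 261.0], [413.0, 228.0]]
15 [[348.0, 247.0], [405.0, 248.0], [412.0, 216.0]]
```

View pics/p8.png

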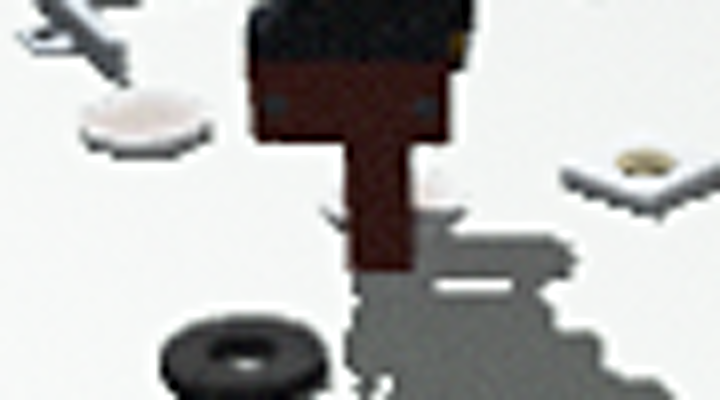

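The tip bottom, at (380,270) in the crop, is still about 5 mm above the desk, with disc B just behind it at (430,200). I keep feeling downward.

```bash
for i in 1; do python3 -m jog '0 0 0.007 0 0 0 1;0 0 0.007 0 0 0 1'|egrep 'pos|ft_force'; done
python3 -m jog '0 0 0.007 0 0 0 1;0 0 0.007 0 0 0 1'|egrep 'pos|ft_force'
python3 -m jog '0 0 0.007 0 0 0 1;0 0 0.007 0 0 0 1'|egrep 'pos|ft_force'
```

```text
ee_pos: [466.0, -28.6, -0.1]
ft_force: [-0.1, 0.5, -0.3]
ee_pos: [466.0, -28.6, -1.6]
ft_force: [-0.4, -0.9, 0.1]
ee_pos: [466.2, -28.7, -2.9]
ft_force: [0.4, 0.0, -0.0]
```

```bash
python3 -m jog '0 0 0.006 0 0 0 1;0 0 0.006 0 0 0 1'|egrep 'pos|ft_force'
python3 -m jog '0 0 0.005 0 0 0 1;0 0 0.005 0 0 0 1'|egrep 'pos|ft_force'
```

```text
ee_pos: [466.2, -28.7, -3.0]
ft_force: [-3.5, -0.5, 18.3]
ee_pos: [466.3, -28.7, -3.1]
ft_force: [-6.6, 0.4, 32.6]
```

Desk contact is at TCP z = -3, so I push at TCP z ≈ 0.

```bash
python3 -m jog '0 0 -0.025 0 0 0 1;0 0 -0.025 0 0 0 1;0 -0.05 -0.025 0 0 0 1;0 -0.1 -0.025 0 0 0 1;0 -0.15 -0.025 0 0 0 1;0 -0.2 -0.025 0 0 0 1;0 -0.25 -0.025 0 0 0 1;0 -0.25 -0.025 0 0 0 1'
python3 - <<'E'
from h import *
get_image("scene")
for r in outline_of("disc_b","scene"):
  v,u=np.nonzero(r["mask"]); print(round(r["confidence"],2),len(u),plane("scene",u.mean(),v.mean(),7).round(1))
for r in pinpoint("disc_b","scene"): print(round(r["confidence"],2),w("scene",r["xyz"]).round(1))
E
```

```text
t: 9.3
ee_pos: [493.8, 14.9, -0.0]
orientation: [-3.02, 0.866, -0.001]
ft_force: [0.9, 0.8, 0.3]
width: 0.3
grasp_force: 0.0
0.77 219 [ 377.1 -181.1    7. ]
0.72 205 [ 467.5 -200.3    7. ]
0.64 312 [ 340.3 -309.9    7. ]
0.62 11 [522.1  28.1   7. ]
0.66 [ 379.9 -174.5   -1.7]
0.63 [511.5  44.9  -1.5]
0.56 [ 344.5 -305.    -0.4]
0.53 [443.8 130.1  -0.5]
0.49 [ 470.8 -196.4   -5. ]
```

```bash
python3 -m jog '0 -0.05 0 0 0 0 1;0 -0.1 0 0 0 0 1;0 -0.15 0 0 0 0 1;0 -0.2 0 0 0 0 1;0 -0.25 0 0 0 0 1;0 -0.3 0 0 0 0 1;0 -0.35 0 0 0 0 1;0 -0.4 0 0 0 0 1'
python3 -m jog '0 -0.05 0 0 0 0 1;0 -0.1 0 0 0 0 1;0 -0.15 0 0 0 0 1;0 -0.2 0 0 0 0 1;0 -0.25 0 0 0 0 1;0 -0.3 0 0 0 0 1;0 -0.35 0 0 0 0 1;0 -0.35 0 0 0 0 1'
python3 - <<'E'
from h import *
get_image("scene")
for r in outline_of("disc_b","scene"):
  v,u=np.nonzero(r["mask"]); print(round(r["confidence"],2),len(u),plane("scene",u.mean(),v.mean(),7).round(1))
for r in pinpoint("disc_b","scene"): print(round(r["confidence"],2),w("scene",r["xyz"]).round(1))
E
```

```text
t: 10.25
ee_pos: [535.6, 82.3, -0.1]
orientation: [3.019, -0.868, -0.0]
ft_force: [0.3, 0.2, 0.5]
width: 0.3
grasp_force: 0.1
t: 11.05
ee_pos: [573.5, 142.0, 0.1]
orientation: [-3.019, 0.867, -0.002]
ft_force: [-0.5, -0.3, -0.2]
width: 0.4
grasp_force: 0.0
0.71 193 [ 378.  -180.6    7. ]
0.66 105 [443.2 124.1   7. ]
0.53 319 [ 339.4 -308.3    7. ]
0.51 207 [ 468.3 -199.2    7. ]
0.78 [ 469.3 -195.9   -3.3]
0.67 [ 343.8 -305.2    1.6]
0.59 [589.7 171.2  -1.8]
0.52 [ 381.4 -174.5   -3.4]
0.51 [439.3 131.7  -3.7]
```

```bash
python3 -m jog '0 -0.05 0 0 0 0 1;0 -0.1 0 0 0 0 1;0 -0.15 0 0 0 0 1;0 -0.2 0 0 0 0 1;0 -0.2 0 0 0 0 1;0 -0.1 0 0 0 0 1;0 -0.1 -0.2 0 0 0 1;0 -0.1 -0.4 0 0 0 1'
python3 -m jog '-0.2 0.2 0 0 0 -0.25 1;-0.4 0.2 0 0 0 -0.5 1;-0.55 0.45 0 0 0 -0.75 1;-0.55 0.45 0 0 0 -1 1;-0.55 0.45 0 0 0 -1 1'
python3 - <<'E'
from h import *
get_image("scene");get_image("top")
for n in("scene","top"):
  for r in pinpoint("disc_b",n): print(n,round(r["confidence"],2),w(n,r["xyz"]).round(1))
E
```

```text
t: 12.0
ee_pos: [581.2, 157.0, 79.4]
orientation: [3.017, -0.868, -0.006]
ft_force: [-0.3, 0.9, 0.1]
width: 0.4
grasp_force: 0.0
t: 12.5
ee_pos: [440.0, 139.4, 80.1]
orientation: [3.141, -0.055, -0.002]
ft_force: [0.3, -0.2, 1.3]
width: 0.9
grasp_force: 0.0
scene 0.69 [ 471.4 -195.    -4.3]
scene 0.66 [ 341.9 -305.2    0.9]
scene 0.63 [ 428.8 -345.2    1.7]
scene 0.62 [ 379.7 -175.5   -0.4]
scene 0.61 [611.7 203.   -1.8]
scene 0.49 [ 4.407e+02  1.316e+02 -3.000e-01]
top 0.83 [ 4.677e+02 -1.949e+02 -4.000e-01]
top 0.7 [ 384.4 -173.1   -1. ]
top 0.7 [ 342.8 -307.4    4.6]
top 0.66 [444.6 133.2  -0.6]
top 0.56 [ 6.180e+02  2.048e+02 -4.000e-01]
```

```bash
python3 -m jog '-0.12 0.04 0 0 0 -0.07 1;-0.22 0.045 0 0 0 -0.07 1;-0.22 0.045 0 0 0 -0.07 1;-0.22 0.045 0.2 0 0 -0.07 1;-0.22 0.045 0.4 0 0 -0.07 1;-0.22 0.045 0.4 0 0 -0.07 1'
python3 -m jog '0.05 0 0 0 0 0 1;0.1 0 0 0 0 0 1;0.15 0 0 0 0 0 1;0.2 0 0 0 0 0 1;0.25 0 0 0 0 0 1;0.3 0 0 0 0 0 1;0.33 0 0 0 0 0 1;0.33 0 0 0 0 0 1'
python3 -m jog '-0.1 0 0 0 0 0 1;-0.1 0 -0.2 0 0 0 1;-0.1 0.2 -0.4 0 0 0 1;-0.1 0.4 -0.4 0 0 0 1;-0.1 0.4 -0.4 0 0 0 1'
python3 - <<'E'
from h import *
get_image("scene");get_image("top")
for n in("scene","top"):
  for r in pinpoint("disc_b",n): print(n,round(r["confidence"],2),w(n,r["xyz"]).round(1))
E
```

```text
t: 13.3
ee_pos: [403.2, 134.1, -1.7]
orientation: [-3.14, 0.002, -0.01]
ft_force: [0.1, 1.0, -0.7]
width: 0.1
grasp_force: 0.0
t: 14.1
ee_pos: [464.8, 132.6, 0.1]
orientation: [-3.141, 0.0, -0.002]
ft_force: [-0.5, -0.1, -0.4]
width: 0.4
grasp_force: 0.0
t: 14.6
ee_pos: [443.8, 49.4, 81.3]
orientation: [3.141, -0.005, 0.003]
ft_force: [-0.4, -0.1, 0.5]
width: 0.6
grasp_force: 0.0
scene 0.66 [ 346.  -305.5    1.9]
scene 0.62 [612.4 206.5  -3.3]
scene 0.59 [ 469.9 -196.2   -4.2]
scene 0.54 [ 378.6 -175.8   -2.4]
scene 0.4 [498.5 131.9  -1.9]
top 0.84 [ 381.9 -174.1    2.3]
top 0.75 [ 4.699e+02 -1.947e+02  4.000e-01]
top 0.59 [616.5 203.1   1.7]
top 0.57 [ 345.6 -303.5    3.7]
```

```bash
python3 -m jog '0.14 -0.06 0 0 0 0 1;0.28 -0.13 0 0 0 0 1;0.28 -0.13 0 0 0 0 1;0.28 -0.13 0.2 0 0 0 1;0.28 -0.13 0.4 0 0 0 1;0.28 -0.13 0.4 0 0 0 1;0.28 -0.13 0.4 0 0 0 1'
python3 -m jog '0 -0.05 0 0 0 0 1;0 -0.1 0 0 0 0 1;0 -0.15 0 0 0 0 1;0 -0.2 0 0 0 0 1;0 -0.25 0 0 0 0 1;0 -0.3 0 0 0 0 1;0 -0.3 0 0 0 0 1'
python3 - <<'E'
from h import *
get_image("scene")
for n in("scene",):
  for r in pinpoint("disc_b",n): print(n,round(r["confidence"],2),w(n,r["xyz"]).round(1))
E
```

```text
t: 15.5
ee_pos: [498.2, 79.3, -1.2]
orientation: [3.141, 0.003, -0.004]
ft_force: [0.3, 0.3, -0.1]
width: 0.2
grasp_force: 0.0
t: 16.2
ee_pos: [499.9, 139.9, 0.1]
orientation: [-3.141, -0.003, -0.001]
ft_force: [-0.4, 0.2, 1.2]
width: 0.4
grasp_force: 0.0
scene 0.69 [ 342.4 -301.4    0.4]
scene 0.62 [ 471.  -194.5   -5.1]
scene 0.61 [497.9 176.5  -2.7]
scene 0.58 [ 379.7 -175.3   -2.7]
scene 0.51 [6.131e+02 2.054e+02 6.000e-01]
```

```bash
python3 -m jog '0 -0.05 0 0 0 0 1;0 -0.1 0 0 0 0 1;0 -0.16 0 0 0 0 1;0 -0.16 0 0 0 0 1;0 -0.06 0 0 0 0 1;0 -0.06 -0.2 0 0 0 1;0 -0.06 -0.4 0 0 0 1;0 -0.06 -0.4 0 0 0 1'
python3 -m jog '-0.05 0.2 0 0 0 0 1;-0.1 0.4 0 0 0 0 1;-0.15 0.6 0 0 0 0 1;-0.2 0.8 0 0 0 0 1;-0.2 1 0 0 0 0 1;-0.2 1 0 0 0 0 1;-0.2 1 0 0 0 0 1'
python3 -m jog '0 0.2 0 0 0 0.2 1;0 0.4 0 0 0 0.41 1;0 0.6 0 0 0 0.41 1;0 0.8 0 0 0 0.41 1;0 1 0 0 0 0.41 1;0 1 0 0 0 0.41 1;0 1 0 0 0 0.41 1'
python3 - <<'E'
from h import *
for k in range(2):
 get_image("scene");get_image("top")
 for n in("scene","top"):
  for r in pinpoint("disc_b",n): print(n,round(r["confidence"],2),w(n,r["xyz"]).round(1))
  for r in outline_of("disc_b",n):
   v,u=np.nonzero(r["mask"]); print(' ',round(r["confidence"],2),len(u),plane(n,u.mean(),v.mean(),7).round(1))
E
```

```text
t: 17.1
ee_pos: [502.8, 151.4, 84.2]
orientation: [-3.14, -0.0, -0.012]
ft_force: [-0.1, -0.8, -0.2]
width: 0.5
grasp_force: 0.0
t: 17.8
ee_pos: [459.4, -50.0, 79.5]
orientation: [-3.141, 0.003, 0.001]
ft_force: [-0.3, -0.2, 0.7]
width: 0.2
grasp_force: 0.0
t: 18.5
ee_pos: [459.9, -248.6, 79.5]
orientation: [-3.123, 0.336, 0.001]
ft_force: [0.2, 1.0, -0.2]
width: 0.4
grasp_force: 0.0
scene 0.8 [ 382.  -174.2   -1.3]
scene 0.61 [ 473.3 -195.2   -6.7]
scene 0.52 [614.4 205.2  -4.2]
scene 0.46 [499.4 208.4  -1.3]
  0.73 201 [ 467.6 -200.2    7. ]
  0.63 67 [608.6 200.9   7. ]
  0.54 233 [ 377.3 -178.5    7. ]
  0.54 270 [ 339.3 -310.7    7. ]
top 0.69 [617.9 204.5   2.9]
top 0.59 [ 3.839e+02 -1.753e+02  3.000e-01]
top 0.58 [ 466.2 -193.4   -0.7]
top 0.45 [583.5  -6.9  -1. ]
  0.56 267 [615.6 204.1   7. ]
  0.56 291 [501.1 205.7   7. ]
scene 0.62 [ 379.2 -174.4   -4.4]
scene 0.56 [ 470.4 -194.6   -2.9]
scene 0.56 [ 345.3 -307.4    2.6]
scene 0.53 [612.7 204.6  -1.7]
scene 0.46 [ 4.990e+02  2.046e+02 -4.000e-01]
  0.78 215 [ 377.9 -180.1    7. ]
  0.7 288 [ 340.  -309.6    7. ]
  0.49 188 [ 467.3 -201.7    7. ]
top 0.67 [618.7 203.6  -0.9]
top 0.5 [ 467.8 -194.3    2.9]
top 0.49 [501.8 211.8   0.7]
top 0.46 [ 382.3 -175.2    0.5]
  0.63 269 [501.2 205.9   7. ]
  0.49 257 [614. 205.   7.]
```

```bash
python3 -m jog '0 0 0.2 0 0 0 1;0 0 0.4 0 0 0 1;0 0 0.4 0 0 0 1;0 0 0.4 0 0 0 1;0 -0.05 0.4 0 0 0 1;0 -0.1 0.4 0 0 0 1;0 -0.15 0.4 0 0 0 1;0 -0.2 0.4 0 0 0 1'
python3 -m jog '0 -0.06 0 0 0 0 1;0 -0.12 0 0 0 0 1;0 -0.18 0 0 0 0 1;0 -0.24 0 0 0 0 1;0 -0.3 0 0 0 0 1;0 -0.36 0 0 0 0 1;0 -0.42 0 0 0 0 1;0 -0.42 0 0 0 0 1'
python3 - <<'E'
from h import *
for k in range(2):
  get_image("scene")
  for r in pinpoint("disc_b","scene"): print(round(r["confidence"],2),w("scene",r["xyz"]).round(1))
E
```

```text
t: 19.9
ee_pos: [468.5, -209.2, 0.3]
orientation: [3.124, -0.335, 0.0]
ft_force: [0.0, -0.7, -0.3]
width: 0.5
grasp_force: 0.1
t: 20.7
ee_pos: [486.4, -126.9, -0.1]
orientation: [-3.124, 0.334, 0.0]
ft_force: [0.4, 0.1, 0.0]
width: 0.5
grasp_force: 0.0
0.81 [ 341.  -306.6    0.9]
0.5 [ 378.3 -176.4   -1.3]
0.49 [494.2 -93.3  -6.6]
0.46 [4.996e+02 2.095e+02 3.000e-01]
0.82 [ 343.7 -306.1   -1.2]
0.65 [ 378.5 -177.5   -1.8]
0.62 [491.2 -89.   -3.5]
0.5 [500.4 208.5  -1.1]
```

```bash
python3 -m jog '0 -0.06 0 0 0 0 1;0 -0.12 0 0 0 0 1;0 -0.18 0 0 0 0 1;0 -0.24 0 0 0 0 1;0 -0.3 0 0 0 0 1;0 -0.36 0 0 0 0 1;0 -0.42 0 0 0 0 1;0 -0.48 0 0 0 0 1'
python3 -m jog '0 -0.06 0 0 0 0 1;0 -0.12 0 0 0 0 1;0 -0.18 0 0 0 0 1;0 -0.24 0 0 0 0 1;0 -0.3 0 0 0 0 1;0 -0.36 0 0 0 0 1;0 -0.42 0 0 0 0 1;0 -0.42 0 0 0 0 1'
python3 - <<'E'
from h import *
for k in range(3):
  get_image("scene")
  for r in pinpoint("disc_b","scene"): print(round(r["confidence"],2),w("scene",r["xyz"]).round(1))
E
```

```text
t: 21.7
ee_pos: [506.8, -33.4, -0.0]
orientation: [3.124, -0.336, 0.0]
ft_force: [0.5, -0.5, 0.2]
width: 0.3
grasp_force: 0.1
t: 22.5
ee_pos: [525.0, 49.0, 0.0]
orientation: [-3.124, 0.334, -0.001]
ft_force: [0.3, -0.8, 0.2]
width: 0.4
grasp_force: 0.0
0.64 [ 343.3 -303.9    4. ]
0.63 [503.1 209.4  -1.5]
0.61 [ 377.4 -177.2   -1.8]
0.55 [531.9  85.2  -6.8]
0.72 [ 380.4 -176.9   -0.8]
0.7 [ 342.3 -306.     3. ]
0.57 [532.9  84.3  -3. ]
0.43 [500.9 205.5  -0.9]
0.86 [ 344.3 -306.3    1. ]
0.64 [ 383.7 -177.8   -0.8]
0.55 [498.3 206.1  -2.7]
```

```bash
python3 -m jog '0 -0.05 0 0 0 0 1;0 -0.1 0 0 0 0 1;0 -0.15 0 0 0 0 1;0 -0.2 0 0 0 0 1;0 -0.25 0 0 0 0 1;0 -0.3 0 0 0 0 1;0 -0.35 0 0 0 0 1;0 -0.4 0 0 0 0 1'
python3 -m jog '0 -0.05 0 0 0 0 1;0 -0.1 0 0 0 0 1;0 -0.15 0 0 0 0 1;0 -0.2 0 0 0 0 1;0 -0.22 0 0 0 0 1;0 -0.22 0 0 0 0 1;0 -0.1 0 0 0 0 1;0 -0.1 0 0 0 0 1'
python3 -m jog '0 0 -0.2 0 0 0 1;0 0 -0.5 0 0 0 1;0 0.3 -0.6 0 0 0 1;0 0.6 -0.6 0 0 0 1;0 1 -0.6 0 0 0 1;0 1 -0.6 0 0 0 1;0 1 -0.6 0 0 0 1'
python3 -m jog '-0.2 0.2 0 0 0 0 1;-0.4 0.4 0 0 0 0 1;-0.5 0.6 0 0 0 0 1;-0.5 0.8 0 0 0 0 1;-0.5 1 0 0 0 0 1;-0.5 1 0 0 0 0 1;-0.5 1 0 0 0 0 1'
python3 - <<'E'
from h import *
im=get_image("top"); cv2.imwrite("pics/p9.png",cv2.resize(im[120:265,170:370],None,fx=4,fy=4,interpolation=cv2.INTER_CUBIC)[:,:,::-1])
get_image("scene")
for n in("scene","top"):
 for t in("disc_b","card_1","rubber_ring","vial_1"):
  for r in pinpoint(t,n): print(n,t,round(r["confidence"],2),w(n,r["xyz"]).round(1))
E
```

```text
t: 23.6
ee_pos: [541.6, 126.7, -0.0]
orientation: [3.124, -0.336, -0.0]
ft_force: [1.0, -0.0, 0.4]
width: 0.3
grasp_force: 0.1
t: 24.4
ee_pos: [544.5, 143.5, -0.3]
orientation: [3.122, -0.338, -0.003]
ft_force: [0.0, -0.0, -0.3]
width: 0.4
grasp_force: 0.0
t: 25.1
ee_pos: [502.0, -54.1, 120.4]
orientation: [3.122, -0.344, -0.0]
ft_force: [0.2, 0.4, 0.1]
width: 0.6
grasp_force: 0.0
t: 25.8
ee_pos: [363.0, -224.6, 120.0]
orientation: [-3.123, 0.34, -0.0]
ft_force: [-1.2, 0.4, -0.7]
width: 0.8
grasp_force: 0.0
scene disc_b 0.8 [ 382.2 -176.5   -1.2]
scene disc_b 0.58 [ 343.  -306.7    2.9]
scene disc_b 0.42 [498.4 208.1  -1.1]
scene disc_b 0.38 [582.5  -5.2   2.8]
scene card_1 0.57 [ 568.5 -207.6   -1.2]
scene card_1 0.55 [ 5.864e+02 -5.600e+00 -5.000e-01]
scene rubber_ring 0.74 [392.3 -68.2  -3.1]
scene vial_1 0.69 [ 4.299e+02 -3.442e+02  1.000e-01]
scene vial_1 0.63 [ 5.471e+02 -4.144e+02 -1.000e-01]
top disc_b 0.75 [555.6 206.1   1.6]
top disc_b 0.7 [614.9 203.1  -1.7]
top disc_b 0.55 [ 5.013e+02  2.076e+02 -3.000e-01]
top card_1 0.78 [ 569.1 -208.9    0.9]
top card_1 0.62 [583.5  -6.1  -0.8]
top rubber_ring 0.6 [393.6 -74.4   3.8]
top vial_1 0.51 [ 5.436e+02 -4.102e+02  3.000e-01]
```

View pics/p9.png

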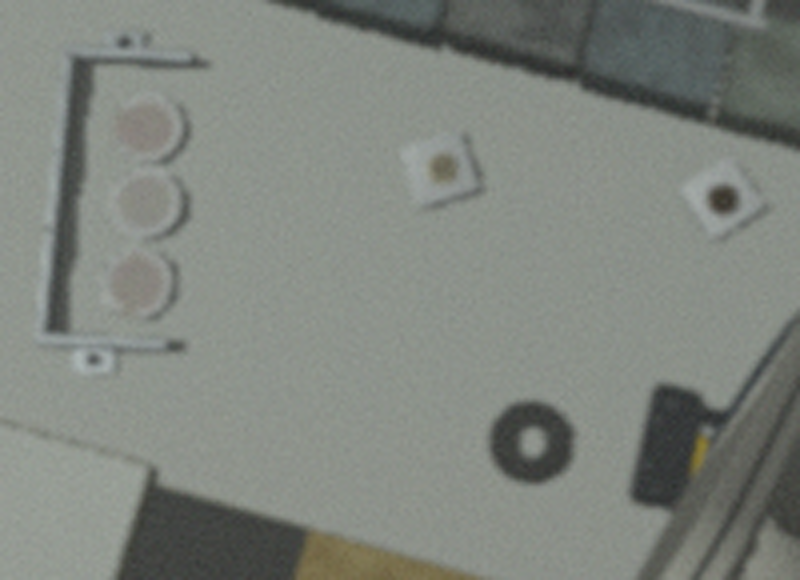

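All three discs lie at crop (150,128), (148,203) and (140,283), wholly inside the frame. The cards (440,168) and (722,198) and the ring (532,442) are unmoved. The arm is clear.

```bash
python3 -c "
from workcell import *
print(close_job())"
```

```text
the job is handed in; nothing more can be done
None
```

All three filter discs were swept flat into the collecting frame and lie wholly inside it, the cards, ring and vials were left alone, and the job was handed in at about 26 s.

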